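# Set out the candles in the patio trough

### The job

Set this patio bench up with candles: turn the two wooden buttons on the candle trough square aside, then lift its cover board out and lay it flat on the slate, handle up. Draw the deep, tight lid straight up off the candle box so that the heavy base stays down flat on the slate, and stand the lid on the slate, open side down. Then stand every candle from the box upright and centred on a narrow pedestal of its own in the trough, leaving everything else on the bench undisturbed.

Things in the scene. Friction and masses are not known exactly. Their poses are not given: they have to be found in the camera images.
- box: Base of the candle box, loose, heavy (1.5 kg; its weight keeps it down, it can get knocked aside): concrete plinth 215 x 80 x 12 mm with dark steel walls 188 x 52 mm outside, 6 mm thick, rim 48 mm above the slate. Four cells 41 x 40 mm along x, centres at x = -66, -22, 22, 66 mm, floor 12 mm above the slate. Origin: centre of underside; x along its length, z up.
- lid: Deep aluminium lid, 199 x 62 mm outside, 72 mm tall, 0.22 kg, open below. Starts pushed down over the box's walls, parallel to them, its rim on the plinth (rim 12, top 84 mm above the slate); overlaps the walls 36 mm with 1.5 mm play; sprung cheeks grip it (6 to 9 N). Clears walls and candles when drawn up 70 mm. Grip across the 62 mm. Origin: centre of open lower rim; x along its length, z to its closed top.
- candle0: One of the identical white LED candles, a hard cylinder 34 mm in diameter, 64 mm tall (plus a wick stub 4 mm tall in the middle of its top), 60 g. Two to four of the four are present (the rest read None throughout), each upright in its own cell of the box under the lid; with the lid off it stands 28 mm proud of the box's rim. Origin: centre of the underside, z up.
- candle1: One of the identical white LED candles, a hard cylinder 34 mm in diameter, 64 mm tall (plus a wick stub 4 mm tall in the middle of its top), 60 g. Two to four of the four are present (the rest read None throughout), each upright in its own cell of the box under the lid; with the lid off it stands 28 mm proud of the box's rim. Origin: centre of the underside, z up.
- candle2: One of the identical white LED candles, a hard cylinder 34 mm in diameter, 64 mm tall (plus a wick stub 4 mm tall in the middle of its top), 60 g. Two to four of the four are present (the rest read None throughout), each upright in its own cell of the box under the lid; with the lid off it stands 28 mm proud of the box's rim. Origin: centre of the underside, z up.
- candle3: One of the identical white LED candles, a hard cylinder 34 mm in diameter, 64 mm tall (plus a wick stub 4 mm tall in the middle of its top), 60 g. Two to four of the four are present (the rest read None throughout), each upright in its own cell of the box under the lid; with the lid off it stands 28 mm proud of the box's rim. Origin: centre of the underside, z up.
- trough: Candle trough, fixed to the bench: a wooden box frame 262 x 150 mm, 62 mm high. A rebate 8 mm deep in its top (opening 208 x 110 mm, its ledge 54 mm above the slate) holds the cover board flush. Under the board is an opening 188 x 90 mm with four pedestals in a row along x. Origin: centre of the underside; x along its length, z up.
- perch0 (a point): Centre of the flat top of a pedestal, a steel disc 28 mm in diameter, 38 mm above the slate and 24 mm below the trough's top edge; on the trough's centre line at x = -69 mm. A candle standing on it ends 40 mm above the trough's top edge. Any candle may go on any pedestal. Axes as the trough's.
- perch1 (a point): Centre of the flat top of a pedestal, a steel disc 28 mm in diameter, 38 mm above the slate and 24 mm below the trough's top edge; on the trough's centre line at x = -23 mm. A candle standing on it ends 40 mm above the trough's top edge. Any candle may go on any pedestal. Axes as the trough's.
- perch2 (a point): Centre of the flat top of a pedestal, a steel disc 28 mm in diameter, 38 mm above the slate and 24 mm below the trough's top edge; on the trough's centre line at x = 23 mm. A candle standing on it ends 40 mm above the trough's top edge. Any candle may go on any pedestal. Axes as the trough's.
- perch3 (a point): Centre of the flat top of a pedestal, a steel disc 28 mm in diameter, 38 mm above the slate and 24 mm below the trough's top edge; on the trough's centre line at x = 69 mm. A candle standing on it ends 40 mm above the trough's top edge. Any candle may go on any pedestal. Axes as the trough's.
- panel: Cover board of the trough, wood, 204 x 106 x 8 mm, about 0.25 kg, lying in the rebate with about 2 mm of play, with a handle block on top in the middle 70 mm long (along x), 16 mm wide and 24 mm high, so its top is 32 mm above the board's underside. Origin: centre of the underside; x along its length, z up.
- panel_seat (a point): Point of the trough where the board's origin lies when the board is in its rebate (54 mm above the slate).
- button_near (a joint): Turn button on the trough's -x end rim: wooden bar 40 x 12 x 14 mm high on a vertical screw; stays where put (0.04 N m). 0: arm over the board's edge, pointing along the trough's +x (locked; starts within 0.3 of it); +-1.57: along the rim, either way, board free (clear beyond 1.3; stops at 1.65). Rad, counter-clockwise from above.
- button_far (a joint): Turn button on the trough's +x end rim: wooden bar 40 x 12 x 14 mm high on a vertical screw; stays where put (0.04 N m). 0: arm over the board's edge, pointing along the trough's -x (locked; starts within 0.3 of it); +-1.57: along the rim, either way, board free (clear beyond 1.3; stops at 1.65). Rad, counter-clockwise from above.
- button_near_pivot (a point): Screw axis of that button (-117 mm along the trough's x), at the underside of its bar, 63.5 mm above the slate. The bar reaches 28 mm from here on the side of its arm and 12 mm on the other.
- button_far_pivot (a point): Screw axis of that button (+117 mm along the trough's x), at the underside of its bar, 63.5 mm above the slate. The bar reaches 28 mm from here on the side of its arm and 12 mm on the other.
- ashtray: Round stainless ashtray with clipped-on lid, 104 mm across (114 over the clips), 50 mm high. A bystander, to be left where it is. Origin: centre of its underside, z up; axes of no use.
- tumbler: Glass tumbler, 76 mm across the rim, 95 mm high. A bystander, to be left where it is. Origin: centre of its underside, z up; axes of no use.
- teacup: Orange tea cup, 84 mm across, 62 mm high, handle at its +y reaching about 75 mm from the axis. A bystander, to be left where it is. Origin: centre of its underside, z up; handle along +y.
- coaster: Round wooden coaster, 100 mm across, 9 mm thick. A bystander, to be left where it is. Origin: centre of its underside, z up; axes of no use.
- case: Sunglasses case, 161 x 67 x 48 mm. A bystander, to be left where it is. Origin: centre of its underside, z up; x along its length.
- herbpot: Small terracotta pot with a herb, 96 mm across, about 130 mm high. A bystander, to be left where it is. Origin: centre of its underside, z up; axes of no use.
Mind the look-alikes: they are no part of the job. What is meant by the panel is not green, and is the larger of those in its own colour.

How it is judged:
On the way, in this order (a step that is already met when the one before it is completed fails the run):
1. both turn buttons are square aside, clear of the board, while the board still lies in its rebate ((value of joint button_near above 1.3 rad or value of joint button_near below -1.3 rad) and (value of joint button_far above 1.3 rad or value of joint button_far below -1.3 rad) and distance between panel and panel_seat below 0.012 m), for 0.2 s.
2. the cover board lies flat on the slate, handle up (height (world z) of panel below 0.006 m and angle between panel's own z axis and vertical below 0.08 rad and linear speed of panel below 0.02 m/s), for 0.2 s.
At the end, for the whole second after the job is handed in: Each candle stands still and upright (0.1 rad), centred within 10 mm on a pedestal, its foot within 5 mm of the top; board (handle up), lid (open side down) and box lie at rest flat on the slate (within 6 mm, 0.08 rad); both buttons are at least 1.3 rad from locked (all of step 2 and ((horizontal distance between candle0 and perch0 below 0.01 m and z of candle0 in the frame of perch0 between -0.005 and 0.005 m) or (horizontal distance between candle0 and perch1 below 0.01 m and z of candle0 in the frame of perch1 between -0.005 and 0.005 m) or (horizontal distance between candle0 and perch2 below 0.01 m and z of candle0 in the frame of perch2 between -0.005 and 0.005 m) or (horizontal distance between candle0 and perch3 below 0.01 m and z of candle0 in the frame of perch3 between -0.005 and 0.005 m)) and angle between each of candle0, candle1, candle2, candle3's own z axis and vertical below 0.1 rad and linear speed of each of candle0, candle1, candle2, candle3, lid, box below 0.02 m/s and ((horizontal distance between candle1 and perch0 below 0.01 m and z of candle1 in the frame of perch0 between -0.005 and 0.005 m) or (horizontal distance between candle1 and perch1 below 0.01 m and z of candle1 in the frame of perch1 between -0.005 and 0.005 m) or (horizontal distance between candle1 and perch2 below 0.01 m and z of candle1 in the frame of perch2 between -0.005 and 0.005 m) or (horizontal distance between candle1 and perch3 below 0.01 m and z of candle1 in the frame of perch3 between -0.005 and 0.005 m)) and ((horizontal distance between candle2 and perch0 below 0.01 m and z of candle2 in the frame of perch0 between -0.005 and 0.005 m) or (horizontal distance between candle2 and perch1 below 0.01 m and z of candle2 in the frame of perch1 between -0.005 and 0.005 m) or (horizontal distance between candle2 and perch2 below 0.01 m and z of candle2 in the frame of perch2 between -0.005 and 0.005 m) or (horizontal distance between candle2 and perch3 below 0.01 m and z of candle2 in the frame of perch3 between -0.005 and 0.005 m)) and ((horizontal distance between candle3 and perch0 below 0.01 m and z of candle3 in the frame of perch0 between -0.005 and 0.005 m) or (horizontal distance between candle3 and perch1 below 0.01 m and z of candle3 in the frame of perch1 between -0.005 and 0.005 m) or (horizontal distance between candle3 and perch2 below 0.01 m and z of candle3 in the frame of perch2 between -0.005 and 0.005 m) or (horizontal distance between candle3 and perch3 below 0.01 m and z of candle3 in the frame of perch3 between -0.005 and 0.005 m)) and height (world z) of each of lid, box below 0.006 m and angle between each of lid, box's own z axis and vertical below 0.08 rad and (value of joint button_near above 1.3 rad or value of joint button_near below -1.3 rad) and (value of joint button_far above 1.3 rad or value of joint button_far below -1.3 rad)); the robot touches nothing.
It fails at once if the box's base is lifted off the slate (by more than 12 mm) or tipped (by more than 0.15 rad) (height (world z) of box above 0.012 m or angle between box's own z axis and vertical above 0.15 rad).
It fails at once if the lid is levered off askew: more than 0.15 rad out of line with the box while still over its walls by 12 mm or more (z of lid in the frame of box below 0.036 m and horizontal distance between lid and box below 0.015 m and angle between the z axis of lid and the z axis of box, either way round above 0.15 rad).
It fails at once if a bystander is shifted by more than 30 mm or tipped by more than 0.3 rad ((distance of ashtray from where it was at the start of the episode above 0.03 m or angle between ashtray's own z axis and vertical above 0.3 rad) or (distance of tumbler from where it was at the start of the episode above 0.03 m or angle between tumbler's own z axis and vertical above 0.3 rad) or (distance of teacup from where it was at the start of the episode above 0.03 m or angle between teacup's own z axis and vertical above 0.3 rad) or (distance of coaster from where it was at the start of the episode above 0.03 m or angle between coaster's own z axis and vertical above 0.3 rad) or (distance of case from where it was at the start of the episode above 0.03 m or angle between case's own z axis and vertical above 0.3 rad) or (distance of herbpot from where it was at the start of the episode above 0.03 m or angle between herbpot's own z axis and vertical above 0.3 rad)).
Of candle0, candle1, candle2, candle3 only 2 to 4 are there at a start; the rules pass over those that are not, and their reading is None.
At some moment in a run one of box, lid, panel may be knocked a few centimetres aside while the robot is not near it.
It also fails if it takes over 210 s, if anything falls off the work surface, if the arm or the gripper's body presses on something with over 40 N, if the wrist force passes 120 N, or if a joint passes its speed limit or range.

### The arm

A 6-joint arm with a two-finger parallel gripper is mounted at the origin on the work surface. World frame = base frame: x ahead of the robot, y to its left, z up, the work surface at z = 0. Lengths are in m, angles in rad, forces in N, time in s.
With the tool pointing down it reaches from about 0.4 to 0.825 m from the base axis. Payload 7 kg.
Tool frame: the origin (TCP) lies at the very end of the fingers, on their centre line; the grasp point (between the pads) lies 19 mm behind it (arm.pinch_z is the z of the grasp point in the tool frame, in m); z points along the fingers, y is the direction in which the jaws open and shut (so a half turn about z gives the same grasp; the last joint's range is limited). The gripper opens to 88 mm and grips with 3 to 60 N. Pads are 19 mm wide; open, the fingers measure 130 mm over their backs; the gripper's body (78 mm by 193 mm) begins 47 mm behind the grasp point.
Start: joints at [-0.816, 0.359, 0.012, 0, -1.224, -0.288], TCP at [0.304, -0.603, 0.227] pointing down, gripper open.
Joint ranges: [-3.07, 3.07], [-1.43, 2.12], [-1.02, 1.25], [-3.03, 1.67], [-3.05, -0], [-3.03, 3.03]. Speed limits (rad/s): [2.39, 2.39, 3.01, 3.14, 3.14, 3.14].

### API

Orientations are given as [roll, pitch, yaw] about the fixed x, y, z axes, in that order (R = Rz(yaw) Ry(pitch) Rx(roll)).
In Python, from station import arm gives the robot as it stands.
- The arm moves only by the tool drive_tool, never from a script. Its argument "targets" is a list of rows, each a list of 6 numbers: the shift along the world's x, y, z in units of 0.04 m (1.0 is 0.04 m), then the turn, a rotation vector about the world's x, y, z in units of 6 degrees (1.0 is 6 degrees). In form: [[x, y, z, wx, wy, wz], ...]. A call has 1 to 5 rows; each row shifts and turns the commanded pose from where the row before left it; what a row does not reach is not made up. A row lasts 1/8 s, in which the tool goes at most 62.5 mm and 10.7 degrees, less where a joint would pass 70% of its speed; a pose out of reach is approached as far as the arm can. A call with a number of a shift or a turn outside -1 to 1 is refused whole. A call with a gripper value outside its range is refused whole. "claw" is the opening, from 0 (shut) to 1 (fully open), set as the call begins (left out, the last holds). The fingers move at their own pace and stop on an object; "newtons" is the grip in N (left out, the last holds). Time passes only in rows, so rows that do not move let the fingers close. It gives the time, the measured TCP pose, the force and the opening at its end, in the units of the state.
- arm.get_state(): the state, without advancing time (a new reading comes with each control period).
- arm.grab_frame(name): name is "scene" or "top" or "wrist"; returns (picture, depth): 384x512x3 uint8, red, green, blue; 384x512 float32, m along the optical axis (not along the pixel's ray), 0 where there is no reading.
- arm.get_calibration(name): a dict with "mtx" (3x3 intrinsics, pixels), "origin" and "rotation" of the camera in the world. Camera axes: x right, y up, looking along -z (the intrinsics and any distortion apply to the point x, -y, -z); pixel columns grow to the right and rows downward; lengths in m; the calibration is good to about 2 mm. A picture is of the moment at which its call begins: read the wrist's pose just before it. get_calibration takes no time and is no camera call; for the wrist camera it gives the pose at the moment of the call.
- arm.job_done(): hands the job in, once; it reports no verdict.
Trained networks look in the newest picture that a camera, given by its name, has taken for a name from the list of things; names that differ only in an ending like _2 or _b are one class to them, and where a whole thing is asked for, a point or a joint stands for the part that bears it (a point fixed in the world has none). Each returns a list of dicts, best first, with "score" (0 to 1); they miss things now and then, are a little off and sometimes report something else, mostly with a low value. They report only what shows in the picture. A call takes as long as a camera call. They do not tell look-alikes from the thing itself.
- arm.search_frame(target, camera): "point" ([x, y, z] in m, in the coordinates of the camera as it stood for that picture, good to about 4 mm: the middle of the surface that is visible of it).
- arm.cut_out(target, camera): "pixels" (384x512 bool, what is visible of it).
- arm.landmark_of(target, camera): "point" ([x, y, z] in m, in the coordinates of the camera as it stood for that picture, good to about 4 mm: a listed point, or the origin of a listed thing).
The state is a dict: "t": time; "q": joint angles; "qd": joint speeds; "joint_efforts": joint torques, N m; "eef_pos": TCP position; "ee_rot": TCP orientation; "force": force on the tool from outside, world axes, zero at the start; "moment": the same for the moment, N m; "width": finger opening in m.
Only numpy, scipy, OpenCV 4.12 (cv2) and the standard library are available. Lean on these libraries where they do the work, as an engineer would, in place of code of your own. Each camera call takes 0.05 s, during which the arm holds its last target. There are 200 camera calls.

## Working session

There is one attempt and no reset: what is moved stays moved. The work goes in short steps, Python scripts to look and compute and a tool call to move; the robot and the scene stay as the last step left them, time stands still between calls to the robot, and variables do not carry over. Pictures are saved under pics/ and viewed, about 12 in all and at most 16, crops included, and the job is handed in when it is done.

Besides the shell and the picture viewer there is one more tool, called after ">>>" as name(argument=value, ...), one argument or row to a line, values as JSON. drive_tool: Moves the arm, as the interface text tells. Shifts and turns lie within -1 to 1; 1 stands for 0.04 m of shift or 6 degrees of turn. Its arguments: {"type":"object","properties":{"targets":{"type":"array"},"claw":{"type":"number"},"newtons":{"type":"number"}},"required":["targets"]}

```bash
ls; mkdir -p pics
cat > h.py <<'E'
import numpy as np, cv2
from station import arm
def w(cam,p,cal=None):
    c=cal or arm.get_calibration(cam); return np.array(c["rotation"])@np.array(p)+np.array(c["origin"])
def cloud(cam,depth,cal=None):
    c=cal or arm.get_calibration(cam); K=np.array(c["mtx"]); v,u=np.mgrid[:384,:512]
    P=np.stack([(u-K[0,2])/K[0,0]*depth,-(v-K[1,2])/K[1,1]*depth,-depth],-1)
    return P@np.array(c["rotation"]).T+np.array(c["origin"])
def save(n,img,s=1.5):
    cv2.imwrite("pics/"+n+".png",cv2.resize(img[...,::-1],None,fx=s,fy=s))
E
python3 - <<'E'
from h import *
for cam in("top","scene"):
    im,d=arm.grab_frame(cam); save(cam+"0",im); np.savez(cam+"0.npz",im=im,d=d)
    c=arm.get_calibration(cam); print(cam,{k:np.round(v,3).tolist() if not isinstance(v,str) else v for k,v in c.items()})
for t in("panel","lid","box","trough","button_near","button_near_pivot","button_far_pivot","perch0","perch3","panel_seat","ashtray","tumbler","teacup","coaster","case","herbpot"):
    try:
        for r in arm.landmark_of(t,"top")[:4]: print(t,round(r["score"],2),np.round(w("top",r["point"]),3))
    except Exception as e: print(t,e)
print(arm.get_state())
E
```

```text
pics
top {'mtx': [[352.033, 0.0, 256.576], [0.0, 352.033, 190.042], [0.0, 0.0, 1.0]], 'origin': [0.351, -0.009, 1.029], 'rotation': [0.175, 0.01, -1.563]}
scene {'mtx': [[398.991, 0.0, 256.041], [0.0, 398.991, 194.515], [0.0, 0.0, 1.0]], 'origin': [1.39, -0.277, 0.727], 'rotation': [0.946, 0.016, 1.251]}
panel 0.98 [1.89  1.53  2.568]
panel 0.8 [1.879 1.518 2.556]
panel 0.74 [1.94  1.58  2.618]
panel 0.17 [1.881 1.521 2.559]
lid 0.69 [1.999 1.639 2.677]
box 0.86 [2.025 1.664 2.702]
trough 0.67 [2.082 1.722 2.76 ]
button_near it knows: ashtray, box, button_far_pivot, button_near_pivot, candle, case, coaster, herbpot, lid, panel, panel_seat, perch, teacup, trough, tumbler
button_near_pivot 0.65 [1.828 1.468 2.506]
button_far_pivot 0.88 [1.896 1.535 2.573]
perch0 0.94 [1.922 1.561 2.599]
perch0 0.62 [1.881 1.521 2.559]
perch3 0.94 [1.922 1.561 2.599]
perch3 0.62 [1.881 1.521 2.559]
ashtray 0.69 [1.937 1.576 2.614]
tumbler 0.64 [2.084 1.724 2.762]
tumbler 0.27 [1.863 1.503 2.541]
teacup 0.55 [1.958 1.598 2.636]
coaster 0.79 [2.074 1.714 2.752]
case 0.73 [2.035 1.674 2.713]
case 0.58 [2.084 1.723 2.761]
case 0.22 [1.937 1.577 2.615]
herbpot 0.62 [1.858 1.497 2.535]
herbpot 0.37 [1.934 1.573 2.611]
{'t': 0.85, 'q': array([-8.15899691e-01,  3.58587854e-01,  1.18630044e-02, -1.14536367e-05,
       -1.22405573e+00, -2.88100018e-01]), 'qd': array([-0.00094171,  0.0007535 , -0.00030427, -0.00019604,  0.00014312,
        0.00192381]), 'joint_efforts': array([-4.05890714e-04, -5.82327569e+01,  2.93295461e+01,  7.00217664e+00,
        1.27353528e-02, -1.40150377e-05]), 'eef_pos': array([ 0.30374246, -0.6027676 ,  0.22655091]), 'ee_rot': array([-3.14158061e+00,  1.48038553e-05, -2.67479993e+00]), 'force': array([0.7462045 , 0.23677497, 0.17007431]), 'moment': array([0.0208935 , 0.0276244 , 0.01675399]), 'width': 0.08768113039867288}
```

View pics/top0.png

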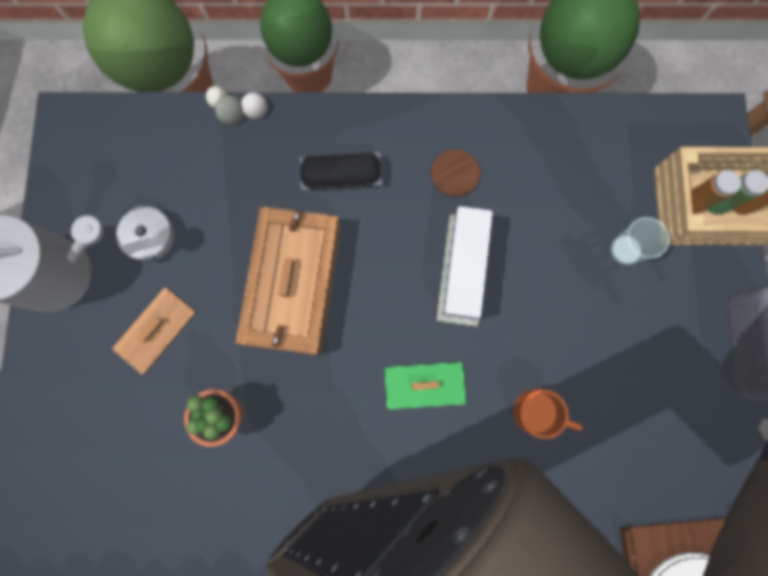

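View pics/scene0.png

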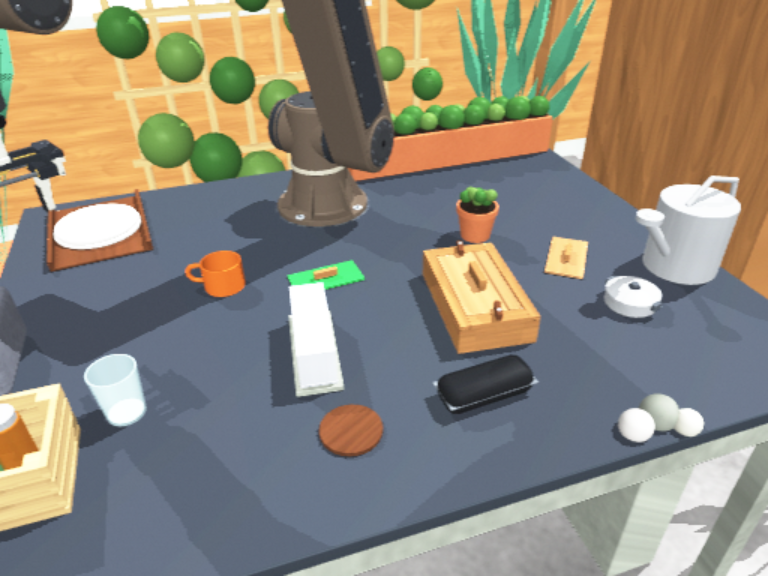

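The top view shows three boards that could be the panel: the one in the trough at (288,278), a small wooden one at (153,330) and a green one at (425,385). The description picks the one in the trough, which is wood and the larger. The lid and box are at (468,265). The calibration rotation is given as rpy, so I'll fix the helper.

```bash
sed -i 's/^from station/from scipy.spatial.transform import Rotation as Ro\nfrom station/; s/np.array(c\["rotation"\])/Ro.from_euler("xyz",c["rotation"]).as_matrix()/' h.py
cat >> h.py <<'E'
def rect(P,m):
    q=P[m][:,:2]; (c,(a,b),t)=cv2.minAreaRect((q*1000).astype(np.float32))
    if a<b: a,b,t=b,a,t+90
    return np.round(c,1),round(a,1),round(b,1),round(t,2)
E
python3 - <<'E'
from h import *
z=np.load("top0.npz"); im,d=z["im"],z["d"]; P=cloud("top",d)
print("slate z",np.median(P[100:110,150:340][...,2]),np.median(P[230:240,200:240][...,2]))
for t in("panel","lid","box","trough","button_near_pivot","button_far_pivot","perch0","panel_seat","ashtray","tumbler","teacup","coaster","case","herbpot"):
    for r in arm.landmark_of(t,"top")[:3]: print(t,round(r["score"],2),np.round(w("top",r["point"]),3))
v,u=np.mgrid[:384,:512]
def reg(x0,x1,y0,y1): return (u>x0)&(u<x1)&(v>y0)&(v<y1)
z=P[...,2]
tr=reg(150,232,130,242); ld=reg(285,335,130,222)
k=lambda m: cv2.morphologyEx(m.astype(np.uint8),cv2.MORPH_OPEN,np.ones((3,3)))>0
print("trough top",rect(P,k(tr&(z>.052)&(z<.07))))
print("lid top",rect(P,k(ld&(z>.075)&(z<.095))))
c=im[125:245,145:345]; save("c1",c,4)
E
```

```text
slate z 0.000837272974376857 0.0005232538394488451
panel 0.98 [ 0.447  0.456 -0.   ]
panel 0.8 [0.537 0.184 0.051]
panel 0.74 [ 0.341 -0.075  0.002]
lid 0.69 [ 0.563 -0.15   0.012]
box 0.86 [ 0.568 -0.148 -0.004]
trough 0.67 [ 0.61 -0.48  0.  ]
button_near_pivot 0.65 [0.421 0.202 0.061]
button_far_pivot 0.88 [0.651 0.17  0.063]
perch0 0.94 [0.603 0.175 0.037]
perch0 0.62 [0.467 0.195 0.036]
ashtray 0.69 [0.628 0.479 0.   ]
tumbler 0.64 [ 0.606 -0.478 -0.002]
tumbler 0.27 [0.279 0.309 0.001]
teacup 0.55 [ 0.294 -0.283  0.003]
coaster 0.79 [ 0.766 -0.138 -0.001]
case 0.73 [ 0.759  0.096 -0.   ]
case 0.58 [ 0.604 -0.477 -0.002]
case 0.22 [0.631 0.476 0.001]
herbpot 0.62 [0.279 0.309 0.005]
herbpot 0.37 [0.63  0.479 0.003]
trough top (array([533.9, 185.2]), 263.3, 151.1, 173.0)
lid top (array([ 564.1, -150.4]), 199.6, 62.4, 172.35)
```

View pics/c1.png

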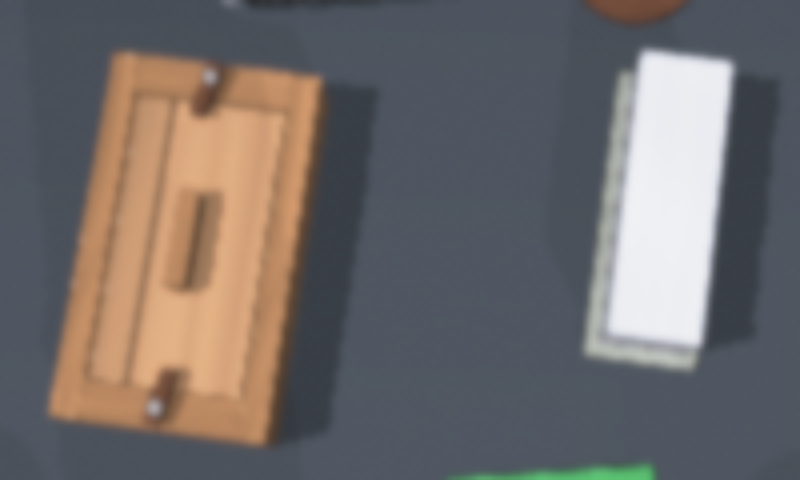

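>>> drive_tool(
  targets=[
    [0.6, 1, 0.2, 0, 0, -0.6],
    [0.6, 1, 0.2, 0, 0, -0.6],
    [0.6, 1, 0.2, 0, 0, -0.6],
    [0.6, 1, 0.2, 0, 0, -0.6],
    [0.6, 1, 0.2, 0, 0, -0.6],
  ],
  claw=0,
)

```text
t: 2.17
eef_pos: [0.4244, -0.4015, 0.267]
ee_rot: [-3.141, 0.0, -2.991]
force: [0.2, -0.4, 0.3]
width: 0.0429
```

>>> drive_tool(
  targets=[
    [0.6, 1, 0.2, 0, 0, -0.6],
    [0.4, 1, 0.2, 0, 0, -0.6],
    [0.3, 1, 0.2, 0, 0, -0.6],
    [0.3, 1, 0.2, 0, 0, -0.6],
    [0.3, 1, 0, 0, 0, -0.2],
  ],
)

```text
t: 2.8
eef_pos: [0.5003, -0.2015, 0.2995]
ee_rot: [-3.142, 0.002, 3.021]
force: [-0.1, -0.3, -0.3]
width: 0.0008
```

>>> drive_tool(
  targets=[
    [0, 1, 0.2, 0, 0, 0],
    [0, 1, 0.2, 0, 0, 0],
    [0, 1, 0, 0, 0, 0],
    [0, 1, 0, 0, 0, 0],
    [0, 1, 0, 0, 0, 0],
  ],
)

```text
t: 3.42
eef_pos: [0.4996, -0.0015, 0.3149]
ee_rot: [3.141, 0.001, 3.022]
force: [1.0, 0.9, -0.3]
width: 0.0008
```

>>> drive_tool(
  targets=[
    [0, 1, 0, 0, 0, 0],
    [0, 1, 0, 0, 0, 0],
    [0, 1, 0, 0, 0, 0],
    [0, 0.7, 0, 0, 0, 0],
    [0, 0, 0, 0, 0, 0],
  ],
)

```text
t: 4.05
eef_pos: [0.4996, 0.1468, 0.3144]
ee_rot: [-3.142, -0.0, 3.024]
force: [-1.1, -0.3, 0.7]
width: 0.0005
```

Run:
```python
from h import *
s=arm.get_state(); print(s["eef_pos"],np.degrees(s["ee_rot"]),s["q"])
c=arm.get_calibration("wrist"); print(c)
im,d=arm.grab_frame("wrist"); save("w1",im); np.savez("w1.npz",im=im,d=d)
P=cloud("wrist",d,c); z=P[...,2]
for t in("button_near_pivot","button_far_pivot","panel"):
    for r in arm.landmark_of(t,"wrist")[:2]: print(t,round(r["score"],2),np.round(w("wrist",r["point"],c),4))
m=(z>.05)&(z<.07)&(np.abs(P[...,0]-.534)<.16)&(np.abs(P[...,1]-.185)<.13)
print(rect(P,cv2.morphologyEx(m.astype(np.uint8),cv2.MORPH_OPEN,np.ones((3,3)))>0))
b=(z>.071)&(z<.083)&(np.abs(P[...,1]-.185)<.1)
for x in(.43,.645): print("btn",rect(P,b&(abs(P[...,0]-x)<.035)))
h=(z>.083)&(z<.1)&(np.abs(P[...,1]-.185)<.05)&(np.abs(P[...,0]-.534)<.05);print("handle",rect(P,h),np.median(z[h]))
```

```text
[0.49963098 0.1467739  0.31439533] [-1.79998693e+02 -9.15098624e-03  1.73275457e+02] [ 6.62852323e-01  5.50928645e-02 -1.77881398e-01 -9.88052237e-05
 -1.33795163e+00 -2.35099126e+00]
{'mtx': array([[339.1861014 ,   0.        , 255.18677618],
       [  0.        , 339.1861014 , 194.3479832 ],
       [  0.        ,   0.        ,   1.        ]]), 'origin': array([0.42737413, 0.15617255, 0.47279594]), 'rotation': array([-2.75688956e-01, -3.46704747e-04,  1.45374813e+00])}
button_near_pivot 0.9 [0.4205 0.2052 0.0616]
panel 0.74 [0.4403 0.4547 0.002 ]
panel 0.73 [0.5346 0.1872 0.0562]
(array([502.5, 190.7]), 196.7, 150.1, 172.98)
btn (array([426.5, 198.5]), 39.9, 12.1, 162.21)
btn (array([0., 0.]), 0.0, 0.0, 0.0)
handle (array([533.9, 186. ]), 69.6, 16.1, 172.86) 0.0859540849396011
```

View pics/w1.png

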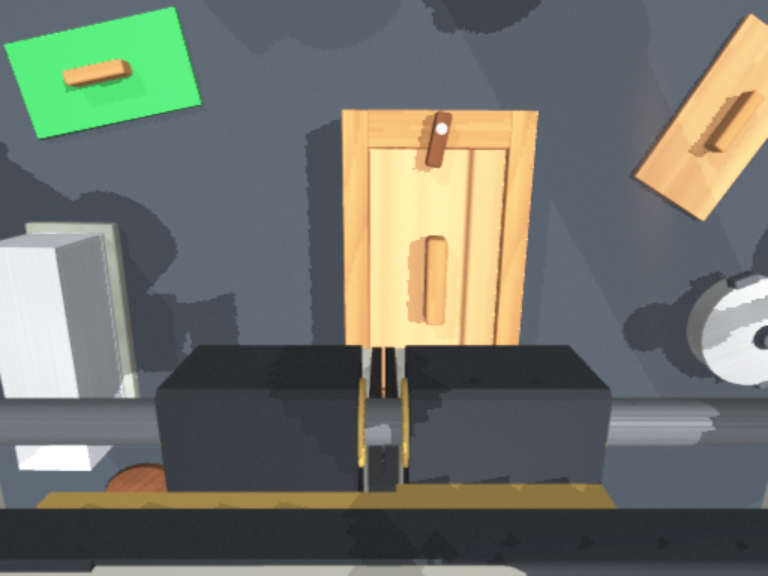

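>>> drive_tool(
  targets=[
    [-0.48, 0.72, -0.7, 0, 0, 0],
    [-0.48, 0.72, -0.7, 0, 0, 0],
    [-0.47, 0.71, -0.7, 0, 0, 0],
    [0, 0, -1, 0, 0, 0],
    [0, 0, -1, 0, 0, 0],
  ],
)

```text
t: 4.88
eef_pos: [0.4427, 0.231, 0.15]
ee_rot: [3.14, 0.001, 3.022]
force: [-0.4, 1.0, -0.0]
width: 0.0004
```

>>> drive_tool(
  targets=[
    [0, 0, -1, 0, 0, 0],
    [0, 0, -0.8, 0, 0, 0],
    [0, 0, -0.22, 0, 0, 0],
    [0, 0, 0, 0, 0, 0],
  ],
)

```text
t: 5.38
eef_pos: [0.4429, 0.2309, 0.0701]
ee_rot: [-3.141, 0.0, 3.021]
force: [-0.9, -0.4, 0.9]
width: 0.0004
```

>>> drive_tool(
  targets=[
    [-0.03, -0.25, 0, 0, 0, 0],
    [-0.03, -0.25, 0, 0, 0, 0],
    [-0.03, -0.25, 0, 0, 0, 0],
    [-0.03, -0.25, 0, 0, 0, 0],
    [-0.03, -0.25, 0, 0, 0, 0],
  ],
)

```text
t: 6.0
eef_pos: [0.4367, 0.1806, 0.0704]
ee_rot: [3.141, 0.001, 3.022]
force: [1.3, 0.9, -0.2]
width: 0.0004
```

>>> drive_tool(
  targets=[
    [-0.03, -0.25, 0, 0, 0, 0],
    [-0.07, 0, 0, 0, 0, 0],
    [-0.07, 0, 0, 0, 0, 0],
    [-0.07, 0, 0, 0, 0, 0],
    [0, 0, 0, 0, 0, 0],
  ],
)

```text
t: 6.62
eef_pos: [0.4293, 0.1706, 0.0701]
ee_rot: [-3.141, 0.004, 3.024]
force: [19.5, -12.7, -8.3]
width: 0.0
```

>>> drive_tool(
  targets=[
    [0.3, 0, 0, 0, 0, 0],
    [0, 0, 1, 0, 0, 0],
    [0, 0, 0.6, 0, 0, 0],
    [0.9, 0.3, 0, 0, 0, 0],
    [1, 0.3, 0, 0, 0, 0],
  ],
)

```text
t: 7.25
eef_pos: [0.5156, 0.1961, 0.1344]
ee_rot: [3.14, 0.0, 3.023]
force: [-0.3, 0.6, 0.5]
width: 0.0007
```

>>> drive_tool(
  targets=[
    [1, 0.3, 0, 0, 0, 0],
    [1, 0.06, 0, 0, 0, 0],
    [0.95, 0, 0, 0, 0, 0],
    [0, 0, 0, 0, 0, 0],
  ],
)

```text
t: 7.75
eef_pos: [0.6344, 0.2096, 0.132]
ee_rot: [-3.14, -0.002, 3.021]
force: [-1.2, -0.6, -0.6]
width: 0.0004
```

>>> drive_tool(
  targets=[
    [0, 0, -0.8, 0, 0, 0],
    [0, 0, -0.82, 0, 0, 0],
    [0, 0, 0, 0, 0, 0],
  ],
)

```text
t: 8.12
eef_pos: [0.6304, 0.2088, 0.0661]
ee_rot: [-3.138, -0.005, 3.022]
force: [0.6, -0.2, 0.5]
width: 0.0004
```

Run:
```python
from h import *
s=arm.get_state(); print(s["eef_pos"],s["force"])
c=arm.get_calibration("wrist"); im,d=arm.grab_frame("wrist"); save("w2",im,1.2)
P=cloud("wrist",d,c); z=P[...,2]
b=(z>.071)&(z<.083)&(np.abs(P[...,1]-.185)<.1)
print("btn",rect(P,b&(abs(P[...,0]-.42)<.04)))
```

```text
[0.63036776 0.20875237 0.06613299] [ 0.58515729 -0.1986251   0.48297289]
btn (array([0., 0.]), 0.0, 0.0, 0.0)
```

>>> drive_tool(
  targets=[
    [0.08, 0, 0.07, 0, 0, 0],
    [-0.03, -0.25, 0, 0, 0, 0],
    [-0.03, -0.25, 0, 0, 0, 0],
    [-0.03, -0.25, 0, 0, 0, 0],
    [-0.03, -0.25, 0, 0, 0, 0],
  ],
)

```text
t: 8.8
eef_pos: [0.6312, 0.1699, 0.0727]
ee_rot: [3.14, 0.001, 3.022]
force: [-2.3, 1.2, 0.3]
width: 0.0003
```

>>> drive_tool(
  targets=[
    [-0.03, -0.25, 0, 0, 0, 0],
    [-0.03, -0.25, 0, 0, 0, 0],
    [0.07, 0, 0, 0, 0, 0],
    [0.07, 0, 0, 0, 0, 0],
    [0.07, 0, 0, 0, 0, 0],
  ],
)

```text
t: 9.43
eef_pos: [0.6325, 0.1476, 0.0707]
ee_rot: [-3.137, -0.009, 3.021]
force: [-23.9, -0.3, 15.5]
width: 0.0008
```

>>> drive_tool(
  targets=[
    [0.04, 0, 0, 0, 0, 0],
    [0, 0, 0, 0, 0, 0],
  ],
)

```text
t: 9.68
eef_pos: [0.6325, 0.1476, 0.0707]
ee_rot: [-3.136, -0.012, 3.021]
force: [-24.0, -1.1, 15.1]
width: 0.0005
```

>>> drive_tool(
  targets=[
    [-0.3, 0, 0, 0, 0, 0],
    [0, 0, 1, 0, 0, 0],
    [0, 0, 1, 0, 0, 0],
    [0.3, 0, 1, 0, 0, 0],
    [1, 0, 1, 0, 0, 0],
  ],
  claw=0.5,
)

```text
t: 10.3
eef_pos: [0.6792, 0.1501, 0.2345]
ee_rot: [3.14, 0.002, 3.023]
force: [1.4, -0.1, 0.5]
width: 0.0417
```

>>> drive_tool(
  targets=[
    [0.8, 0, 1, 0, 0, 0],
    [0.5, 0, 1, 0, 0, 0],
    [0, 0, 0, 0, 0, 0],
  ],
)

```text
t: 10.68
eef_pos: [0.7339, 0.1497, 0.3151]
ee_rot: [3.139, 0.006, 3.021]
force: [-0.6, -0.1, -0.6]
width: 0.0437
```

Run:
```python
from h import *
s=arm.get_state(); print(s["eef_pos"],s["force"])
c=arm.get_calibration("wrist"); im,d=arm.grab_frame("wrist"); save("w3",im,1.2)
P=cloud("wrist",d,c); z=P[...,2]
b=(z>.071)&(z<.083)&(np.abs(P[...,1]-.185)<.1)
for x in(.42,.65):print("btn",rect(P,b&(abs(P[...,0]-x)<.04)))
h=(z>.083)&(z<.1)&(np.abs(P[...,1]-.185)<.05)&(np.abs(P[...,0]-.534)<.05);print("handle",rect(P,h),np.median(z[h]))
```

```text
[0.73394716 0.14967032 0.31505002] [-0.62611848 -0.11800895 -0.57537835]
btn (array([0., 0.]), 0.0, 0.0, 0.0)
btn (array([650.7, 163.9]), 39.4, 11.9, 87.72)
handle (array([568.7, 181.8]), 13.3, 1.1, 83.68) 0.08411525881127768
```

View pics/w3.png

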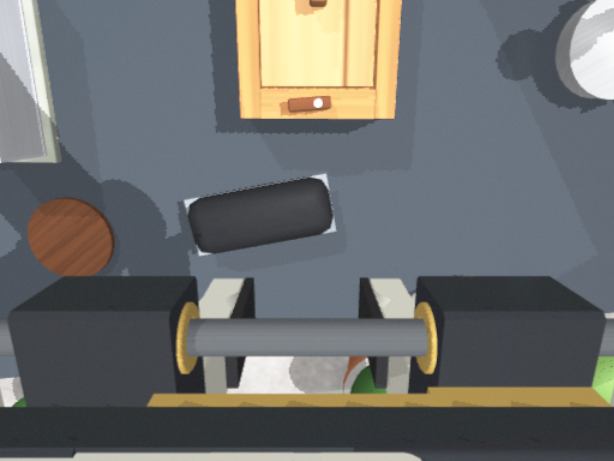

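>>> drive_tool(
  targets=[
    [-1, 0.18, 0, 0, 0, 0],
    [-1, 0.18, 0, 0, 0, 0],
    [-1, 0.18, 0, 0, 0, 0],
    [-1, 0.18, 0, 0, 0, 0],
    [-1, 0.18, 0, 0, 0, 0],
  ],
)

```text
t: 11.35
eef_pos: [0.5291, 0.1856, 0.3108]
ee_rot: [-3.141, -0.001, 3.022]
force: [-0.1, 1.2, -0.1]
width: 0.0435
```

>>> drive_tool(
  targets=[
    [0, 0, 0, 0, 0, 0],
    [0, 0, 0, 0, 0, 0],
  ],
)

```text
t: 11.6
eef_pos: [0.5308, 0.1857, 0.3115]
ee_rot: [3.142, 0.0, 3.023]
force: [0.3, 0.3, 1.0]
width: 0.0439
```

```bash
cat > look.py <<'E'
from h import *
import sys
s=arm.get_state(); print(s["eef_pos"],np.degrees(s["ee_rot"]))
c=arm.get_calibration("wrist"); im,d=arm.grab_frame("wrist"); save(sys.argv[1],im,1.2)
P=cloud("wrist",d,c); z=P[...,2]; np.savez("last.npz",im=im,P=P)
E
cat look.py - > a.py <<'E'
b=(z>.071)&(z<.083)&(np.abs(P[...,1]-.185)<.1)
for x in(.42,):print("btn",rect(P,b&(abs(P[...,0]-x)<.04)))
h=(z>.083)&(z<.1)&(np.abs(P[...,1]-.185)<.05)&(np.abs(P[...,0]-.534)<.05);print("handle",rect(P,h),np.median(z[h]))
l=(z>.075)&(z<.095)&(P[...,1]<-.05);print("lid",rect(P,l))
E
python3 a.py w4
```

```text
[0.53078352 0.1857118  0.31154542] [1.79996100e+02 1.50342434e-02 1.73188011e+02]
btn (array([417.3, 193.2]), 39.8, 12.1, 78.18)
handle (array([533.9, 186. ]), 68.0, 15.9, 172.84) 0.08605675262083101
lid (array([ 575.8, -123.8]), 191.9, 20.9, 163.77)
```

Both buttons are about 94.7° from locked, against their stops. Next I grip the handle.

>>> drive_tool(
  targets=[
    [0.08, 0, -1, 0, 0, 0],
    [0, 0, -1, 0, 0, 0],
    [0, 0, -1, 0, 0, 0],
    [0, 0, -1, 0, 0, 0],
    [0, 0, -1, 0, 0, 0],
  ],
)

```text
t: 12.28
eef_pos: [0.5347, 0.1852, 0.1097]
ee_rot: [-3.141, -0.0, 3.021]
force: [-0.1, 0.7, -0.1]
width: 0.0438
```

>>> drive_tool(
  targets=[
    [0, 0, -0.6, 0, 0, 0],
    [0, 0, -0.5, 0, 0, 0],
    [0, 0, 0, 0, 0, 0],
    [0, 0, 0, 0, 0, 0],
  ],
)

```text
t: 12.78
eef_pos: [0.5349, 0.1856, 0.068]
ee_rot: [-3.141, 0.0, 3.022]
force: [0.5, 0.7, -0.3]
width: 0.0439
```

>>> drive_tool(
  targets=[
    [0, 0, 0, 0, 0, 0],
    [0, 0, 0, 0, 0, 0],
    [0, 0, 0, 0, 0, 0],
    [0, 0, 0, 0, 0, 0],
  ],
  claw=0,
  newtons=35,
)

```text
t: 13.28
eef_pos: [0.5342, 0.1857, 0.0682]
ee_rot: [3.141, 0.0, 3.022]
force: [-1.4, -1.4, 3.2]
width: 0.016
```

>>> drive_tool(
  targets=[
    [0, 0, 0.2, 0, 0, 0],
    [0, 0, 0.3, 0, 0, 0],
    [0, 0, 0.4, 0, 0, 0],
    [0, 0, 0.5, 0, 0, 0],
    [0, 0, 0.5, 0, 0, 0],
  ],
)

```text
t: 13.9
eef_pos: [0.5342, 0.1857, 0.1455]
ee_rot: [3.141, 0.001, 3.022]
force: [-0.2, 0.2, -2.4]
width: 0.0158
```

>>> drive_tool(
  targets=[
    [0, -0.7, 0, 0, 0, 0],
    [0, -1, 0, 0, 0, 0],
    [0, -1, 0, 0, 0, 0],
    [0, -1, 0, 0, 0, 0],
    [0, -0.69, 0, 0, 0, 0],
  ],
)

```text
t: 14.52
eef_pos: [0.5341, 0.0086, 0.145]
ee_rot: [3.141, 0.001, 3.021]
force: [0.5, 0.4, -1.7]
width: 0.0157
```

>>> drive_tool(
  targets=[
    [0, 0, -0.8, 0, 0, 0],
    [0, 0, -0.8, 0, 0, 0],
    [0, 0, -0.8, 0, 0, 0],
    [0, 0, -0.5, 0, 0, 0],
    [0, 0, -0.2, 0, 0, 0],
  ],
)

```text
t: 15.15
eef_pos: [0.534, 0.01, 0.0195]
ee_rot: [-3.141, -0.001, 3.022]
force: [0.0, 0.1, -1.8]
width: 0.0159
```

>>> drive_tool(
  targets=[
    [0, 0, -0.1, 0, 0, 0],
    [0, 0, 0, 0, 0, 0],
  ],
)

```text
t: 15.4
eef_pos: [0.5346, 0.0102, 0.0164]
ee_rot: [3.141, 0.001, 3.022]
force: [-0.5, 0.2, -2.3]
width: 0.0158
```

Another 2 mm down, then release and back away upwards.

>>> drive_tool(
  targets=[
    [0, 0, -0.06, 0, 0, 0],
    [0, 0, 0, 0, 0, 0],
  ],
)

```text
t: 15.65
eef_pos: [0.5349, 0.0103, 0.0142]
ee_rot: [3.141, 0.002, 3.022]
force: [0.4, 0.1, 2.5]
width: 0.0159
```

>>> drive_tool(
  targets=[
    [0, 0, 0, 0, 0, 0],
    [0, 0, 0, 0, 0, 0],
    [0, 0, 0, 0, 0, 0],
  ],
  claw=0.5,
)

```text
t: 16.02
eef_pos: [0.5342, 0.01, 0.0134]
ee_rot: [3.142, 0.0, 3.022]
force: [0.6, 1.1, 0.0]
width: 0.0399
```

>>> drive_tool(
  targets=[
    [0, 0, 0.3, 0, 0, 0],
    [0, 0, 1, 0, 0, 0],
    [0, 0, 1, 0, 0, 0],
    [0, 0, 1, 0, 0, 0],
    [0, 0, 1, 0, 0, 0],
  ],
)

```text
t: 16.65
eef_pos: [0.534, 0.0099, 0.1877]
ee_rot: [3.141, 0.001, 3.022]
force: [1.2, -0.0, 0.1]
width: 0.044
```

>>> drive_tool(
  targets=[
    [0, -1, 1, 0, 0, 0],
    [0, -1, 1, 0, 0, 0],
    [0, -1, 1, 0, 0, 0],
    [0, 0, 0.5, 0, 0, 0],
    [0, 0, 0, 0, 0, 0],
  ],
  claw=1,
)

```text
t: 17.27
eef_pos: [0.5345, -0.1106, 0.3278]
ee_rot: [3.141, 0.004, 3.021]
force: [-0.1, 0.2, -0.5]
width: 0.0861
```

```bash
cat look.py - > a.py <<'E'
m=(z<.04)&(z>.004)&(P[...,1]>-.09)&(P[...,1]<.08)&(P[...,0]<.7)&(P[...,0]>.42)
print("board",rect(P,m),np.percentile(z[m],[20,50,99]))
l=(z>.075)&(z<.095)&(P[...,1]<-.05)&(P[...,1]>-.3)&(P[...,0]>.4);print("lid",rect(P,l))
E
python3 a.py w5
```

```text
[ 0.53446271 -0.11060125  0.327833  ] [179.95680437   0.22065408 173.08376645]
board (array([535. ,  11.6]), 202.5, 106.3, 173.12) [0.00764866 0.00840763 0.03290163]
lid (array([ 566.5, -149.3]), 199.9, 62.1, 172.38)
```

View pics/w5.png

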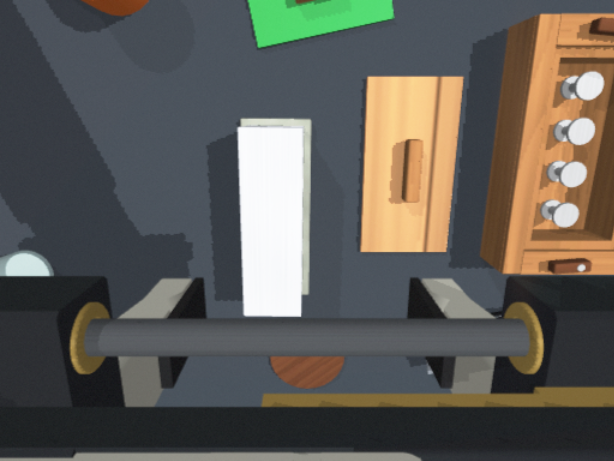

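>>> drive_tool(
  targets=[
    [0.4, -0.5, -1, 0, 0, -0.06],
    [0.39, -0.47, -1, 0, 0, -0.06],
    [0, 0, -1, 0, 0, 0],
    [0, 0, -1, 0, 0, 0],
    [0, 0, 0, 0, 0, 0],
  ],
)

```text
t: 17.95
eef_pos: [0.5629, -0.1483, 0.1616]
ee_rot: [-3.141, -0.008, 3.01]
force: [-0.3, -1.0, 1.6]
width: 0.0875
```

>>> drive_tool(
  targets=[
    [0, 0, -0.8, 0, 0, 0],
    [0, 0, -0.8, 0, 0, 0],
    [0, 0, -0.8, 0, 0, 0],
    [0, 0, -0.65, 0, 0, 0],
    [0, 0, 0, 0, 0, 0],
  ],
)

```text
t: 18.58
eef_pos: [0.5653, -0.1485, 0.0431]
ee_rot: [-3.141, -0.002, 3.01]
force: [0.0, -0.0, -0.1]
width: 0.0877
```

>>> drive_tool(
  targets=[
    [0, 0, 0, 0, 0, 0],
  ],
)

```text
t: 18.7
eef_pos: [0.5671, -0.1486, 0.0452]
ee_rot: [-3.142, 0.002, 3.01]
force: [0.5, 0.1, 0.3]
width: 0.0876
```

>>> drive_tool(
  targets=[
    [0, 0, 0, 0, 0, 0],
    [0, 0, 0, 0, 0, 0],
    [0, 0, 0, 0, 0, 0],
    [0, 0, 0, 0, 0, 0],
  ],
  claw=0,
  newtons=45,
)

```text
t: 19.2
eef_pos: [0.5659, -0.1495, 0.0441]
ee_rot: [-3.141, 0.001, 3.01]
force: [-1.3, -4.7, 4.3]
width: 0.0617
```

>>> drive_tool(
  targets=[
    [0, 0, 0.1, 0, 0, 0],
    [0, 0, 0.1, 0, 0, 0],
    [0, 0, 0.15, 0, 0, 0],
    [0, 0, 0.15, 0, 0, 0],
  ],
)

```text
t: 19.7
eef_pos: [0.5642, -0.149, 0.0627]
ee_rot: [-3.141, -0.003, 3.009]
force: [0.1, -5.8, -8.2]
width: 0.0616
```

>>> drive_tool(
  targets=[
    [0, 0, 0.2, 0, 0, 0],
    [0, 0, 0.25, 0, 0, 0],
    [0, 0, 0.25, 0, 0, 0],
    [0, 0, 0.25, 0, 0, 0],
    [0, 0, 0.3, 0, 0, 0],
  ],
)

```text
t: 20.32
eef_pos: [0.5661, -0.1485, 0.1144]
ee_rot: [3.141, 0.001, 3.01]
force: [0.7, -0.3, -1.9]
width: 0.0614
```

>>> drive_tool(
  targets=[
    [0, 0, 0.4, 0, 0, 0],
    [0, 0, 0.5, 0, 0, 0],
    [0, 0, 0.5, 0, 0, 0],
    [0, 0, 0, 0, 0, 0],
  ],
)

```text
t: 20.82
eef_pos: [0.567, -0.1488, 0.1716]
ee_rot: [3.141, 0.004, 3.01]
force: [0.4, 0.1, -2.1]
width: 0.0617
```

Run:
```python
from h import *
s=arm.get_state(); print(s["eef_pos"],np.degrees(s["ee_rot"]))
im,d=arm.grab_frame("scene"); save("s2",im[130:280,120:420],2.4)
P=cloud("scene",d)
im,d=arm.grab_frame("top"); save("t2",im,1.2)
for r in arm.landmark_of("candle0","scene")[:5]: print(r["score"],w("scene",r["point"]).round(3))
for r in arm.landmark_of("box","scene")[:2]: print(r["score"],w("scene",r["point"]).round(3))
```

```text
[ 0.56696712 -0.14878332  0.17163526] [179.97253879   0.22714452 172.44079455]
0.7 [ 0.59  -0.152  0.012]
0.57 [ 0.629 -0.161  0.012]
0.49 [ 0.54  -0.148  0.016]
0.26 [ 0.633  0.482 -0.   ]
0.83 [ 0.565 -0.151 -0.005]
```

View pics/s2.png

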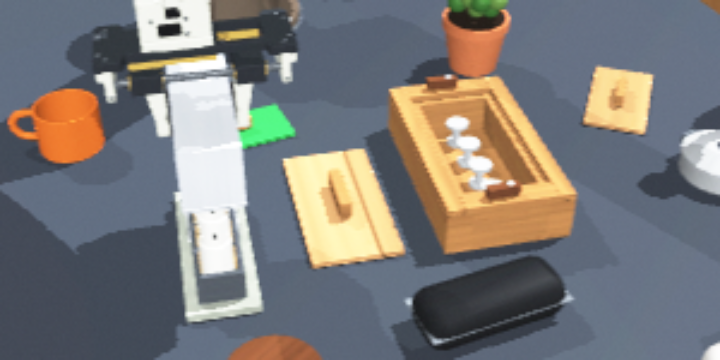

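>>> drive_tool(
  targets=[
    [0, -0.6, 0, 0, 0, 0],
    [0, -0.9, 0, 0, 0, 0],
    [0, -0.9, 0, 0, 0, 0],
    [0, -0.8, 0, 0, 0, 0],
    [0, -0.43, 0, 0, 0, 0],
  ],
)

```text
t: 21.65
eef_pos: [0.5651, -0.2953, 0.1681]
ee_rot: [3.141, -0.002, 3.008]
force: [0.6, 0.5, -1.9]
width: 0.0617
```

>>> drive_tool(
  targets=[
    [0, 0, -0.8, 0, 0, 0],
    [0, 0, -0.8, 0, 0, 0],
    [0, 0, -0.8, 0, 0, 0],
    [0, 0, -0.6, 0, 0, 0],
    [0, 0, -0.3, 0, 0, 0],
  ],
)

```text
t: 22.28
eef_pos: [0.5648, -0.2934, 0.0354]
ee_rot: [3.141, -0.003, 3.009]
force: [0.1, 0.2, -1.3]
width: 0.0617
```

>>> drive_tool(
  targets=[
    [0, 0, -0.1, 0, 0, 0],
    [0, 0, 0, 0, 0, 0],
    [0, 0, 0, 0, 0, 0],
  ],
)

```text
t: 22.65
eef_pos: [0.5664, -0.2941, 0.0344]
ee_rot: [-3.141, 0.002, 3.01]
force: [-0.1, -0.2, -2.2]
width: 0.0619
```

>>> drive_tool(
  targets=[
    [0, 0, -0.05, 0, 0, 0],
    [0, 0, -0.03, 0, 0, 0],
    [0, 0, 0, 0, 0, 0],
  ],
)

```text
t: 23.02
eef_pos: [0.5664, -0.2941, 0.032]
ee_rot: [-3.141, 0.002, 3.01]
force: [-2.3, 2.0, 10.0]
width: 0.0617
```

>>> drive_tool(
  targets=[
    [0, 0, 0, 0, 0, 0],
    [0, 0, 0, 0, 0, 0],
    [0, 0, 0, 0, 0, 0],
  ],
  claw=1,
)

```text
t: 23.4
eef_pos: [0.5658, -0.294, 0.0301]
ee_rot: [-3.142, -0.0, 3.009]
force: [0.2, -0.1, -0.5]
width: 0.085
```

>>> drive_tool(
  targets=[
    [0, 0, 0.5, 0, 0, 0],
    [0, 0, 1, 0, 0, 0],
    [0, 0, 1, 0, 0, 0],
    [0, 0, 1, 0, 0, 0],
    [0, 0, 1, 0, 0, 0],
  ],
)

```text
t: 24.02
eef_pos: [0.5655, -0.294, 0.2114]
ee_rot: [3.142, -0.0, 3.009]
force: [1.1, 0.1, 0.3]
width: 0.0877
```

>>> drive_tool(
  targets=[
    [0.2, 1, 1, 0, 0, 0],
    [0.2, 1, 1, 0, 0, 0],
    [0.2, 1, 0.6, 0, 0, 0],
    [0.2, 1, 0, 0, 0, 0],
    [0, 0, 0, 0, 0, 0],
  ],
)

```text
t: 24.65
eef_pos: [0.5982, -0.1316, 0.3144]
ee_rot: [3.141, 0.001, 3.012]
force: [-0.9, -0.3, -0.9]
width: 0.0874
```

```bash
cat look.py - > a.py <<'E'
X,Y=P[...,0],P[...,1]
l=(z>.066)&(z<.074)&(Y<-.22)&(Y>-.4)&(X>.4);print("lid",rect(P,l),np.median(z[l]))
n=(Y>-.22)&(Y<-.08)&(X>.42)&(X<.72)
print("walls",rect(P,n&(z>.04)&(z<.055)))
print("plinth",rect(P,n&(z>.004)&(z<.055)))
m=(n&(z>.07)&(z<.085)).astype(np.uint8)
k,L,st,_=cv2.connectedComponentsWithStats(m)
for i in range(1,k):
    if st[i,4]>60:
        q=(P[L==i][:,:2]*1000).astype(np.float32); print("candle",st[i,4],cv2.minEnclosingCircle(q),np.median(P[L==i][:,2]))
E
python3 a.py w6
```

```text
[ 0.59822281 -0.13155991  0.31435168] [1.79969010e+02 3.03943928e-02 1.72593384e+02]
lid (array([ 567.1, -292.6]), 199.0, 63.3, 172.48) 0.07217516575342589
walls (array([ 565.8, -148.6]), 187.5, 56.7, 172.82)
plinth (array([ 588.1, -151.3]), 261.2, 83.6, 173.62)
candle 107 ((543.143798828125, -146.49652099609375), 16.842111587524414) 0.07518366653252745
candle 102 ((588.562744140625, -150.90304565429688), 16.95948600769043) 0.07512192034733123
candle 105 ((630.4889526367188, -158.4617156982422), 16.885080337524414) 0.07521362479000426
```

View pics/w6.png

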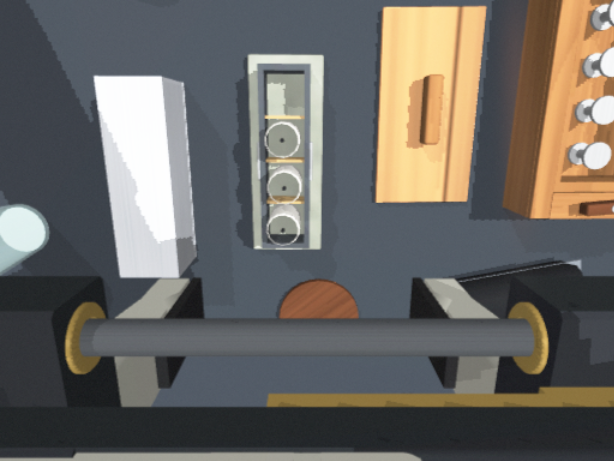

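Three candles are in the box, and the lid and board lie flat. First I take the far candle, at (630.5, -158.5) mm.

>>> drive_tool(
  targets=[
    [0.41, -0.34, -1, 0, 0, 0],
    [0.4, -0.33, -1, 0, 0, 0],
    [0, 0, -1, 0, 0, 0],
    [0, 0, -1, 0, 0, 0],
    [0, 0, -1, 0, 0, 0],
  ],
)

```text
t: 25.32
eef_pos: [0.6296, -0.162, 0.1125]
ee_rot: [-3.141, -0.001, 3.008]
force: [1.2, -0.2, -0.8]
width: 0.0873
```

>>> drive_tool(
  targets=[
    [0, 0, -0.6, 0, 0, 0],
    [0, 0, -0.5, 0, 0, 0],
    [0, 0, -0.3, 0, 0, 0],
    [0, 0, 0, 0, 0, 0],
    [0, 0, 0, 0, 0, 0],
  ],
)

```text
t: 25.95
eef_pos: [0.6307, -0.1611, 0.059]
ee_rot: [-3.142, 0.001, 3.009]
force: [-0.1, 0.4, 0.4]
width: 0.0878
```

>>> drive_tool(
  targets=[
    [0, 0.06, -0.13, 0, 0, 0],
    [0, 0, 0, 0, 0, 0],
    [0, 0, 0, 0, 0, 0],
  ],
)

```text
t: 26.32
eef_pos: [0.6302, -0.1583, 0.0532]
ee_rot: [3.142, 0.0, 3.01]
force: [0.9, -0.4, 0.0]
width: 0.0877
```

>>> drive_tool(
  targets=[
    [0, 0, 0, 0, 0, 0],
    [0, 0, 0, 0, 0, 0],
    [0, 0, 0, 0, 0, 0],
    [0, 0, 0, 0, 0, 0],
    [0, 0, 0, 0, 0, 0],
  ],
  claw=0,
  newtons=20,
)

```text
t: 26.95
eef_pos: [0.6302, -0.1584, 0.053]
ee_rot: [3.142, 0.0, 3.009]
force: [-0.1, -0.3, 0.6]
width: 0.0434
```

>>> drive_tool(
  targets=[
    [0, 0, 0.3, 0, 0, 0],
    [0, 0, 0.6, 0, 0, 0],
    [0, 0, 1, 0, 0, 0],
    [0, 0, 1, 0, 0, 0],
    [0, 0, 1, 0, 0, 0],
  ],
)

```text
t: 27.58
eef_pos: [0.63, -0.1584, 0.2112]
ee_rot: [3.142, 0.001, 3.009]
force: [0.1, 0.6, -0.9]
width: 0.0334
```

>>> drive_tool(
  targets=[
    [-0.1, 0.7, 0, 0, 0, 0],
    [-0.1, 1, 0, 0, 0, 0],
    [-0.1, 1, 0, 0, 0, 0],
    [-0.1, 1, 0, 0, 0, 0],
    [-0.1, 1, 0, 0, 0, 0],
  ],
)

```text
t: 28.2
eef_pos: [0.6099, 0.0308, 0.21]
ee_rot: [3.141, 0.001, 3.009]
force: [0.3, -1.0, -0.1]
width: 0.0331
```

>>> drive_tool(
  targets=[
    [-0.1, 1, 0, 0, 0, 0],
    [-0.08, 1, 0, 0, 0, 0],
    [0, 1, 0, 0, 0, 0],
    [0, 0.7, 0, 0, 0, 0],
    [0, 0, 0, 0, 0, 0],
  ],
)

```text
t: 28.82
eef_pos: [0.6028, 0.1794, 0.2096]
ee_rot: [3.141, 0.0, 3.012]
force: [-0.7, -1.0, -0.8]
width: 0.0331
```

```bash
cat look.py - > a.py <<'E'
X,Y=P[...,0],P[...,1]
def blobs(m,name):
    k,L,st,_=cv2.connectedComponentsWithStats(m.astype(np.uint8))
    for i in range(1,k):
        if st[i,4]>60:
            q=(P[L==i][:,:2]*1000).astype(np.float32); c,r=cv2.minEnclosingCircle(q); print(name,st[i,4],np.round(c,1),round(r,1),np.median(P[L==i][:,2]))
blobs((z>.034)&(z<.043)&(X>.43)&(X<.64)&(abs(Y-.186)<.06),"perch")
q=arm.get_state()["eef_pos"]
im,d=arm.grab_frame("scene"); Q=cloud("scene",d)
g=(np.hypot(Q[...,0]-q[0],Q[...,1]-q[1])<.03)&(Q[...,2]<q[2]-.002)&(Q[...,2]>.1)
print("candle rel TCP: bottom,top",np.percentile(Q[g][:,2],[1,99])-q[2],g.sum(),"xy",Q[g][:,:2].mean(0)-q[:2])
u=np.array(arm.get_calibration("scene")["mtx"]); v,uu=np.where(g); print(v.min(),v.max(),uu.min(),uu.max())
save("s3",im[max(0,v.min()-60):v.max()+80,uu.min()-80:uu.max()+80],3)
E
python3 a.py w7
```

```text
[0.60280747 0.1794371  0.20955647] [1.79974112e+02 2.34992667e-02 1.72559348e+02]
perch 343 [534.  154.2] 92.1 0.038769105515148616
perch 325 [542.6 217.5] 91.6 0.03854554508535607
perch 880 [466.5 195. ] 14.2 0.038272381217810125
perch 763 [512.1 189.3] 14.0 0.038213107738917784
perch 678 [557.7 183.7] 13.9 0.03833810344320768
perch 620 [603.2 178. ] 14.0 0.038290106862814616
candle rel TCP: bottom,top [-0.04923621 -0.0028183 ] 206 xy [ 0.01245514 -0.00563075]
156 174 324 338
```

View pics/s3.png

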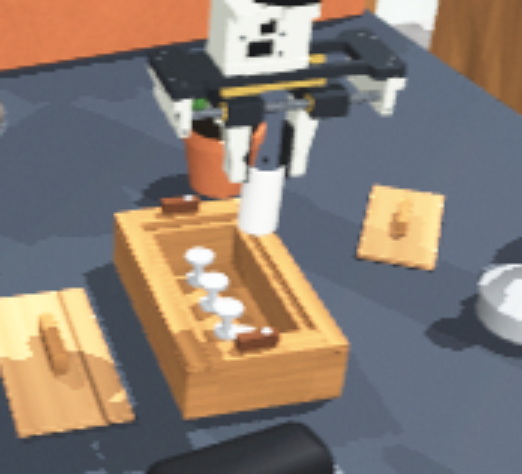

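>>> drive_tool(
  targets=[
    [0, -0.03, -0.8, 0, 0, 0],
    [0, 0, -0.8, 0, 0, 0],
    [0, 0, -0.7, 0, 0, 0],
    [0, 0, -0.5, 0, 0, 0],
    [0, 0, 0, 0, 0, 0],
  ],
)

```text
t: 29.55
eef_pos: [0.6021, 0.1748, 0.0958]
ee_rot: [-3.14, -0.002, 3.008]
force: [-0.6, -0.1, 0.1]
width: 0.0329
```

>>> drive_tool(
  targets=[
    [0, 0, -0.05, 0, 0, 0],
    [0, 0, 0, 0, 0, 0],
  ],
)

```text
t: 29.8
eef_pos: [0.6035, 0.1764, 0.096]
ee_rot: [3.141, 0.001, 3.009]
force: [0.0, -0.3, -0.4]
width: 0.033
```

>>> drive_tool(
  targets=[
    [0, 0.04, -0.08, 0, 0, 0],
    [0, 0, 0, 0, 0, 0],
    [0, 0, 0, 0, 0, 0],
  ],
)

```text
t: 30.18
eef_pos: [0.6029, 0.1781, 0.0919]
ee_rot: [3.142, 0.0, 3.01]
force: [-0.9, -0.4, -0.9]
width: 0.0331
```

>>> drive_tool(
  targets=[
    [0, 0, -0.05, 0, 0, 0],
    [0, 0, 0, 0, 0, 0],
    [0, 0, 0, 0, 0, 0],
  ],
)

```text
t: 30.55
eef_pos: [0.6029, 0.178, 0.0897]
ee_rot: [-3.142, -0.0, 3.009]
force: [0.3, -0.3, -0.0]
width: 0.0331
```

>>> drive_tool(
  targets=[
    [0, 0, -0.05, 0, 0, 0],
    [0, 0, 0, 0, 0, 0],
    [0, 0, 0, 0, 0, 0],
  ],
)

```text
t: 30.92
eef_pos: [0.6037, 0.1781, 0.0889]
ee_rot: [3.141, 0.002, 3.01]
force: [-2.0, 0.3, 6.3]
width: 0.0329
```

>>> drive_tool(
  targets=[
    [0, 0, -0.05, 0, 0, 0],
    [0, 0, 0, 0, 0, 0],
    [0, 0, 0, 0, 0, 0],
  ],
)

```text
t: 31.3
eef_pos: [0.6046, 0.1781, 0.0888]
ee_rot: [3.141, 0.004, 3.011]
force: [-2.5, -2.7, 16.9]
width: 0.0332
```

>>> drive_tool(
  targets=[
    [0, 0, 0.06, 0, 0, 0],
    [0, 0, 0, 0, 0, 0],
    [0, 0, 0, 0, 0, 0],
  ],
)

```text
t: 31.68
eef_pos: [0.6036, 0.1781, 0.0889]
ee_rot: [3.141, 0.001, 3.01]
force: [-1.4, 0.2, 7.0]
width: 0.0332
```

>>> drive_tool(
  targets=[
    [0, 0, 0, 0, 0, 0],
    [0, 0, 0, 0, 0, 0],
    [0, 0, 0, 0, 0, 0],
    [0, 0, 0, 0, 0, 0],
    [0, 0, 0, 0, 0, 0],
  ],
  claw=0.75,
)

```text
t: 32.3
eef_pos: [0.6029, 0.178, 0.088]
ee_rot: [-3.142, -0.0, 3.009]
force: [0.1, 0.0, -0.5]
width: 0.0651
```

>>> drive_tool(
  targets=[
    [0, 0, 0.3, 0, 0, 0],
    [0, 0, 1, 0, 0, 0],
    [0, 0, 1, 0, 0, 0],
    [0, -1, 0.7, 0, 0, 0],
    [0, -1, 0, 0, 0, 0],
  ],
)

```text
t: 32.92
eef_pos: [0.6044, 0.098, 0.2122]
ee_rot: [3.139, 0.005, 3.011]
force: [0.1, 0.1, 0.1]
width: 0.066
```

>>> drive_tool(
  targets=[
    [0, -1, 0, 0, 0, 0],
    [0, -1, 0, 0, 0, 0],
    [0, -1, 0, 0, 0, 0],
    [0, -1, 0, 0, 0, 0],
    [0, 0, 0.5, 0, 0, 0],
  ],
)

```text
t: 33.55
eef_pos: [0.6017, -0.0645, 0.2278]
ee_rot: [-3.141, -0.002, 3.006]
force: [0.1, 0.2, -0.7]
width: 0.0654
```

>>> drive_tool(
  targets=[
    [0, 0, 0.5, 0, 0, 0],
    [0, 0, 0.5, 0, 0, 0],
    [0, 0, 0, 0, 0, 0],
  ],
)

```text
t: 33.92
eef_pos: [0.6038, -0.0621, 0.2708]
ee_rot: [3.141, 0.004, 3.009]
force: [-0.3, 1.2, -0.4]
width: 0.0658
```

```bash
cat look.py - > a.py <<'E'
X,Y=P[...,0],P[...,1]
def blobs(m,name):
    k,L,st,_=cv2.connectedComponentsWithStats(m.astype(np.uint8))
    for i in range(1,k):
        if st[i,4]>60:
            q=(P[L==i][:,:2]*1000).astype(np.float32); c,r=cv2.minEnclosingCircle(q); print(name,st[i,4],np.round(c,1),round(r,1),np.median(P[L==i][:,2]))
n=(Y>-.22)&(Y<-.08)&(X>.42)&(X<.72)
blobs(n&(z>.07)&(z<.082),"candle"); print("walls",rect(P,n&(z>.04)&(z<.055)))
blobs((z>.095)&(z<.11)&(X>.43)&(X<.64)&(abs(Y-.186)<.06),"placed")
im,d=arm.grab_frame("top"); c=None;P=cloud("top",d);z=P[...,2];X,Y=P[...,0],P[...,1]
blobs((z>.095)&(z<.11)&(X>.43)&(X<.64)&(abs(Y-.186)<.06),"placed(top)")
E
python3 a.py w8
```

```text
[ 0.60378587 -0.06208311  0.27082496] [179.94899666   0.23037745 172.42714248]
candle 155 [ 543.3 -146.4] 17.0 0.07503156845882286
candle 137 [ 588.5 -150.8] 16.9 0.07471284702547032
walls (array([ 566.5, -148.9]), 188.0, 58.0, 172.21)
placed 271 [604.3 177.2] 17.0 0.10013382719709024
```

>>> drive_tool(
  targets=[
    [-0.13, -0.74, -0.5, 0, 0, 0],
    [-0.13, -0.74, -0.8, 0, 0, 0],
    [-0.12, -0.74, -0.8, 0, 0, 0],
    [0, 0, -0.9, 0, 0, 0],
    [0, 0, -0.9, 0, 0, 0],
  ],
)

```text
t: 34.65
eef_pos: [0.5869, -0.1513, 0.1104]
ee_rot: [-3.142, -0.001, 3.008]
force: [-0.1, 0.4, -0.9]
width: 0.0663
```

>>> drive_tool(
  targets=[
    [0, 0, -0.8, 0, 0, 0],
    [0, 0, -0.5, 0, 0, 0],
    [0, 0, 0, 0, 0, 0],
    [0, 0, 0, 0, 0, 0],
  ],
)

```text
t: 35.15
eef_pos: [0.5881, -0.1508, 0.0607]
ee_rot: [-3.141, 0.0, 3.01]
force: [0.3, 0.5, 0.4]
width: 0.0658
```

>>> drive_tool(
  targets=[
    [0, 0, -0.2, 0, 0, 0],
    [0, 0, 0, 0, 0, 0],
    [0, 0, 0, 0, 0, 0],
  ],
)

```text
t: 35.52
eef_pos: [0.5878, -0.1508, 0.0524]
ee_rot: [3.142, 0.0, 3.009]
force: [0.9, -1.1, -0.2]
width: 0.066
```

>>> drive_tool(
  targets=[
    [0, 0, 0, 0, 0, 0],
    [0, 0, 0, 0, 0, 0],
    [0, 0, 0, 0, 0, 0],
    [0, 0, 0, 0, 0, 0],
    [0, 0, 0, 0, 0, 0],
  ],
  claw=0,
)

```text
t: 36.15
eef_pos: [0.5877, -0.1508, 0.0521]
ee_rot: [-3.142, -0.0, 3.009]
force: [-0.2, -0.1, 0.4]
width: 0.0331
```

>>> drive_tool(
  targets=[
    [0, 0, 0, 0, 0, 0],
    [0, 0, 0, 0, 0, 0],
    [0, 0, 0, 0, 0, 0],
  ],
)

```text
t: 36.52
eef_pos: [0.5878, -0.1508, 0.0522]
ee_rot: [3.142, 0.0, 3.009]
force: [0.6, 0.3, -0.4]
width: 0.0334
```

>>> drive_tool(
  targets=[
    [0, 0, 0.3, 0, 0, 0],
    [0, 0, 0.6, 0, 0, 0],
    [0, 0, 1, 0, 0, 0],
    [0, 0, 1, 0, 0, 0],
    [0, 0, 1, 0, 0, 0],
  ],
)

```text
t: 37.15
eef_pos: [0.5876, -0.1508, 0.2104]
ee_rot: [3.141, 0.001, 3.009]
force: [0.8, -0.3, -0.3]
width: 0.0336
```

>>> drive_tool(
  targets=[
    [-0.1, 0.7, 0, 0, 0, 0],
    [-0.1, 1, 0, 0, 0, 0],
    [-0.1, 1, 0, 0, 0, 0],
    [-0.1, 1, 0, 0, 0, 0],
    [-0.1, 1, 0, 0, 0, 0],
  ],
)

```text
t: 37.78
eef_pos: [0.5675, 0.0385, 0.2092]
ee_rot: [3.141, 0.001, 3.009]
force: [-0.4, -0.8, 0.2]
width: 0.0334
```

>>> drive_tool(
  targets=[
    [-0.1, 1, 0, 0, 0, 0],
    [-0.1, 1, 0, 0, 0, 0],
    [-0.05, 1, 0, 0, 0, 0],
    [0, 0.66, 0, 0, 0, 0],
    [0, 0, 0, 0, 0, 0],
  ],
)

```text
t: 38.4
eef_pos: [0.5576, 0.1853, 0.2088]
ee_rot: [3.141, 0.0, 3.012]
force: [-1.1, -0.7, 0.2]
width: 0.0336
```

>>> drive_tool(
  targets=[
    [0, 0, 0, 0, 0, 0],
    [0, 0, 0, 0, 0, 0],
  ],
)

```text
t: 38.65
eef_pos: [0.5577, 0.1828, 0.2085]
ee_rot: [3.141, 0.0, 3.009]
force: [0.2, 0.1, -1.3]
width: 0.0334
```

Down 122 mm to about 0.086, then the final creep.

>>> drive_tool(
  targets=[
    [0, 0.02, -0.8, 0, 0, 0],
    [0, 0, -0.8, 0, 0, 0],
    [0, 0, -0.8, 0, 0, 0],
    [0, 0, -0.5, 0, 0, 0],
    [0, 0, -0.2, 0, 0, 0],
  ],
)

```text
t: 39.28
eef_pos: [0.5573, 0.1833, 0.0831]
ee_rot: [-3.14, -0.001, 3.008]
force: [-0.0, -0.2, -0.2]
width: 0.0335
```

>>> drive_tool(
  targets=[
    [0, 0, 0, 0, 0, 0],
    [0, 0, 0, 0, 0, 0],
  ],
)

```text
t: 39.52
eef_pos: [0.5584, 0.1846, 0.0852]
ee_rot: [3.141, 0.001, 3.009]
force: [0.8, 0.3, -0.3]
width: 0.0333
```

>>> drive_tool(
  targets=[
    [0, 0, -0.06, 0, 0, 0],
    [0, 0, 0, 0, 0, 0],
    [0, 0, 0, 0, 0, 0],
  ],
)

```text
t: 39.9
eef_pos: [0.5578, 0.1845, 0.082]
ee_rot: [3.141, 0.0, 3.009]
force: [0.8, -0.3, -0.2]
width: 0.0338
```

>>> drive_tool(
  targets=[
    [0, -0.02, -0.05, 0, 0, 0],
    [0, 0, 0, 0, 0, 0],
    [0, 0, 0, 0, 0, 0],
  ],
)

```text
t: 40.28
eef_pos: [0.5577, 0.1836, 0.0797]
ee_rot: [-3.142, -0.0, 3.009]
force: [0.1, -0.0, -1.0]
width: 0.0335
```

>>> drive_tool(
  targets=[
    [0, 0, -0.04, 0, 0, 0],
    [0, 0, 0, 0, 0, 0],
    [0, 0, 0, 0, 0, 0],
  ],
)

```text
t: 40.65
eef_pos: [0.5577, 0.1836, 0.0781]
ee_rot: [-3.142, -0.0, 3.009]
force: [0.4, 0.3, -0.4]
width: 0.0332
```

>>> drive_tool(
  targets=[
    [0, 0, -0.03, 0, 0, 0],
    [0, 0, 0, 0, 0, 0],
    [0, 0, 0, 0, 0, 0],
  ],
)

```text
t: 41.02
eef_pos: [0.5582, 0.1836, 0.078]
ee_rot: [3.141, 0.001, 3.01]
force: [-2.0, -1.5, 7.1]
width: 0.0333
```

Contact at 7 N, so release, lift, and go to the third candle.

>>> drive_tool(
  targets=[
    [0, 0, 0, 0, 0, 0],
    [0, 0, 0, 0, 0, 0],
    [0, 0, 0, 0, 0, 0],
    [0, 0, 0, 0, 0, 0],
    [0, 0, 0, 0, 0, 0],
  ],
  claw=0.75,
)

```text
t: 41.65
eef_pos: [0.5577, 0.1836, 0.0769]
ee_rot: [-3.141, -0.0, 3.009]
force: [-0.1, -0.3, 0.3]
width: 0.0657
```

>>> drive_tool(
  targets=[
    [0, 0, 0.3, 0, 0, 0],
    [0, 0, 1, 0, 0, 0],
    [0, 0, 1, 0, 0, 0],
    [0, -1, 1, 0, 0, 0],
    [0, -1, 0, 0, 0, 0],
  ],
)

```text
t: 42.28
eef_pos: [0.5596, 0.1037, 0.2137]
ee_rot: [3.138, 0.006, 3.011]
force: [0.3, 0.3, -1.2]
width: 0.0657
```

>>> drive_tool(
  targets=[
    [0, -1, 0, 0, 0, 0],
    [0, -1, 0, 0, 0, 0],
    [0, -1, 0, 0, 0, 0],
    [0, -1, 0, 0, 0, 0],
    [0.5, -0.5, 0.5, 0, 0, 0],
  ],
)

```text
t: 42.9
eef_pos: [0.5761, -0.0782, 0.2293]
ee_rot: [-3.141, -0.002, 3.008]
force: [1.6, 0.6, 1.0]
width: 0.0658
```

>>> drive_tool(
  targets=[
    [0.5, 0, 0.5, 0, 0, 0],
    [0, 0, 0.5, 0, 0, 0],
    [0, 0, 0, 0, 0, 0],
    [0, 0, 0, 0, 0, 0],
  ],
)

```text
t: 43.4
eef_pos: [0.5973, -0.0763, 0.2689]
ee_rot: [3.141, -0.0, 3.009]
force: [-0.0, -0.1, -0.2]
width: 0.0656
```

```bash
python3 a.py w9
```

```text
[ 0.59726836 -0.0762983   0.26887454] [ 1.79983078e+02 -1.19118448e-02  1.72422244e+02]
candle 160 [ 542.8 -146.3] 17.1 0.07517118974046072
walls (array([ 566.2, -148.6]), 188.5, 57.2, 172.62)
placed 159 [559.3 172.9] 12.9 0.09923077558045967
placed 223 [604.  173.8] 16.4 0.10014442312879979
```

>>> drive_tool(
  targets=[
    [-0.68, -0.87, -0.5, 0, 0, 0],
    [-0.68, -0.88, -0.8, 0, 0, 0],
    [0, 0, -0.8, 0, 0, 0],
    [0, 0, -0.9, 0, 0, 0],
    [0, 0, -0.9, 0, 0, 0],
  ],
)

```text
t: 44.12
eef_pos: [0.5428, -0.1465, 0.1117]
ee_rot: [-3.142, -0.0, 3.009]
force: [-0.6, -0.9, -0.7]
width: 0.0659
```

>>> drive_tool(
  targets=[
    [0, 0, -0.8, 0, 0, 0],
    [0, 0, -0.5, 0, 0, 0],
    [0, 0, -0.15, 0, 0, 0],
    [0, 0, 0, 0, 0, 0],
    [0, 0, 0, 0, 0, 0],
  ],
)

```text
t: 44.75
eef_pos: [0.544, -0.1463, 0.0559]
ee_rot: [3.141, 0.002, 3.01]
force: [0.4, 0.0, 0.3]
width: 0.0659
```

>>> drive_tool(
  targets=[
    [0, 0, -0.08, 0, 0, 0],
    [0, 0, 0, 0, 0, 0],
    [0, 0, 0, 0, 0, 0],
  ],
)

```text
t: 45.12
eef_pos: [0.5434, -0.1464, 0.052]
ee_rot: [3.142, 0.0, 3.009]
force: [-0.8, 0.1, 0.1]
width: 0.0654
```

>>> drive_tool(
  targets=[
    [0, 0, 0, 0, 0, 0],
    [0, 0, 0, 0, 0, 0],
    [0, 0, 0, 0, 0, 0],
    [0, 0, 0, 0, 0, 0],
    [0, 0, 0, 0, 0, 0],
  ],
  claw=0,
)

```text
t: 45.75
eef_pos: [0.5433, -0.1463, 0.0517]
ee_rot: [-3.142, -0.0, 3.009]
force: [-0.5, -0.1, 0.3]
width: 0.0336
```

>>> drive_tool(
  targets=[
    [0, 0, 0, 0, 0, 0],
    [0, 0, 0, 0, 0, 0],
  ],
)

```text
t: 46.0
eef_pos: [0.5433, -0.1464, 0.0518]
ee_rot: [-3.142, 0.0, 3.009]
force: [0.1, -0.4, 0.2]
width: 0.0336
```

>>> drive_tool(
  targets=[
    [0, 0, 0.3, 0, 0, 0],
    [0, 0, 0.6, 0, 0, 0],
    [0, 0, 1, 0, 0, 0],
    [0, 0, 1, 0, 0, 0],
    [0, 0, 1, 0, 0, 0],
  ],
)

```text
t: 46.62
eef_pos: [0.5432, -0.1464, 0.2101]
ee_rot: [3.142, 0.001, 3.009]
force: [0.5, -0.7, -1.1]
width: 0.0334
```

>>> drive_tool(
  targets=[
    [-0.1, 0.7, 0, 0, 0, 0],
    [-0.1, 1, 0, 0, 0, 0],
    [-0.1, 1, 0, 0, 0, 0],
    [-0.1, 1, 0, 0, 0, 0],
    [-0.1, 1, 0, 0, 0, 0],
  ],
)

```text
t: 47.25
eef_pos: [0.5231, 0.0429, 0.2088]
ee_rot: [3.141, 0.001, 3.009]
force: [1.0, -0.2, -0.4]
width: 0.0333
```

>>> drive_tool(
  targets=[
    [-0.1, 1, 0, 0, 0, 0],
    [-0.1, 1, 0, 0, 0, 0],
    [-0.08, 1, 0, 0, 0, 0],
    [0, 0.69, 0, 0, 0, 0],
    [0, 0, 0, 0, 0, 0],
  ],
)

```text
t: 47.88
eef_pos: [0.5121, 0.1909, 0.2084]
ee_rot: [3.141, 0.001, 3.012]
force: [-0.3, -0.9, -0.3]
width: 0.0335
```

>>> drive_tool(
  targets=[
    [0, 0, 0, 0, 0, 0],
    [0, 0, 0, 0, 0, 0],
  ],
)

```text
t: 48.12
eef_pos: [0.5121, 0.1884, 0.2081]
ee_rot: [3.141, 0.0, 3.009]
force: [-0.5, -0.1, -0.9]
width: 0.0339
```

>>> drive_tool(
  targets=[
    [0, 0, -0.8, 0, 0, 0],
    [0, 0, -0.8, 0, 0, 0],
    [0, 0, -0.8, 0, 0, 0],
    [0, 0, -0.5, 0, 0, 0],
    [0, 0, -0.2, 0, 0, 0],
  ],
)

```text
t: 48.75
eef_pos: [0.5118, 0.1881, 0.0828]
ee_rot: [-3.14, -0.001, 3.008]
force: [0.2, -1.0, -1.1]
width: 0.0334
```

>>> drive_tool(
  targets=[
    [0, 0, 0, 0, 0, 0],
    [0, 0, 0, 0, 0, 0],
    [0, 0, 0, 0, 0, 0],
  ],
)

```text
t: 49.12
eef_pos: [0.5126, 0.1895, 0.0847]
ee_rot: [3.14, 0.001, 3.009]
force: [0.1, 0.1, 0.2]
width: 0.0332
```

>>> drive_tool(
  targets=[
    [0, 0, -0.07, 0, 0, 0],
    [0, 0, -0.05, 0, 0, 0],
    [0, 0, 0, 0, 0, 0],
    [0, 0, 0, 0, 0, 0],
  ],
)

```text
t: 49.62
eef_pos: [0.5121, 0.1892, 0.0789]
ee_rot: [-3.141, -0.0, 3.009]
force: [-0.8, -0.5, -0.9]
width: 0.0333
```

>>> drive_tool(
  targets=[
    [0, 0, -0.04, 0, 0, 0],
    [0, 0, 0, 0, 0, 0],
    [0, 0, 0, 0, 0, 0],
  ],
)

```text
t: 50.0
eef_pos: [0.5123, 0.1893, 0.0776]
ee_rot: [3.141, 0.0, 3.009]
force: [-0.1, -0.4, 1.8]
width: 0.0337
```

Light contact (1.8 N). Release, retreat upward and clear the view for a check.

>>> drive_tool(
  targets=[
    [0, 0, 0, 0, 0, 0],
    [0, 0, 0, 0, 0, 0],
    [0, 0, 0, 0, 0, 0],
    [0, 0, 0, 0, 0, 0],
    [0, 0, 0, 0, 0, 0],
  ],
  claw=0.75,
)

```text
t: 50.62
eef_pos: [0.5121, 0.1892, 0.0773]
ee_rot: [-3.142, -0.0, 3.009]
force: [-0.4, -0.4, -0.1]
width: 0.0654
```

>>> drive_tool(
  targets=[
    [0, 0, 0.3, 0, 0, 0],
    [0, 0, 1, 0, 0, 0],
    [0, 0, 1, 0, 0, 0],
    [0, 0, 1, 0, 0, 0],
    [0, -0.5, 1, 0, 0, 0],
  ],
)

```text
t: 51.25
eef_pos: [0.5121, 0.1696, 0.2517]
ee_rot: [3.141, 0.001, 3.011]
force: [1.0, 0.3, 0.2]
width: 0.066
```

>>> drive_tool(
  targets=[
    [0.5, -1, 1, 0, 0, 0],
    [0.5, -1, 1, 0, 0, 0],
    [0.5, -1, 0, 0, 0, 0],
    [0.5, 0, 0, 0, 0, 0],
    [0, 0, 0, 0, 0, 0],
  ],
)

```text
t: 51.88
eef_pos: [0.5927, 0.0485, 0.3296]
ee_rot: [-3.141, -0.0, 3.008]
force: [-0.1, 0.7, -1.3]
width: 0.0657
```

>>> drive_tool(
  targets=[
    [0, 0, 0, 0, 0, 0],
    [0, 0, 0, 0, 0, 0],
  ],
)

```text
t: 52.12
eef_pos: [0.5917, 0.0496, 0.3298]
ee_rot: [3.141, 0.0, 3.01]
force: [-0.3, 1.0, 0.5]
width: 0.066
```

```bash
cat look.py - > a.py <<'E'
X,Y=P[...,0],P[...,1]
def blobs(m,name):
    k,L,st,_=cv2.connectedComponentsWithStats(m.astype(np.uint8))
    for i in range(1,k):
        if st[i,4]>60:
            q=(P[L==i][:,:2]*1000).astype(np.float32); c,r=cv2.minEnclosingCircle(q); print(name,st[i,4],np.round(c,1),round(r,1),np.median(P[L==i][:,2]))
blobs((z>.095)&(z<.11)&(X>.43)&(X<.64)&(abs(Y-.186)<.06),"placed")
n=(Y>-.22)&(Y<-.08)&(X>.42)&(X<.72)
print("walls",rect(P,n&(z>.04)&(z<.055)))
m=(z<.04)&(z>.005)&(Y>-.08)&(Y<.08)&(X<.7)&(X>.42); print("board",rect(P,m),np.percentile(z[m],[5,50,99]))
im,d=arm.grab_frame("scene"); save("s9",im); 
P=cloud("scene",d);z=P[...,2];X,Y=P[...,0],P[...,1]
l=(z>.066)&(z<.078)&(Y<-.22)&(Y>-.4)&(X>.4)&(X<.7);print("lid",rect(P,l),np.percentile(z[l],[5,50,95]))
E
python3 a.py w10
```

```text
[0.59165441 0.04956995 0.32982549] [1.79986169e+02 2.33585597e-02 1.72469845e+02]
placed 163 [512.2 189.2] 17.0 0.10082910664725697
placed 141 [558.7 183.4] 16.9 0.10099691466214622
placed 128 [604.5 177.9] 16.9 0.10079477077202986
walls (array([ 566.3, -148.2]), 188.9, 57.6, 171.76)
board (array([509.1,  23.3]), 188.4, 105.7, 173.22) [0.00685849 0.0083804  0.03302888]
lid (array([ 565.5, -292.5]), 204.0, 62.6, 172.24) [0.06909705 0.0720414  0.07398157]
```

View pics/s9.png

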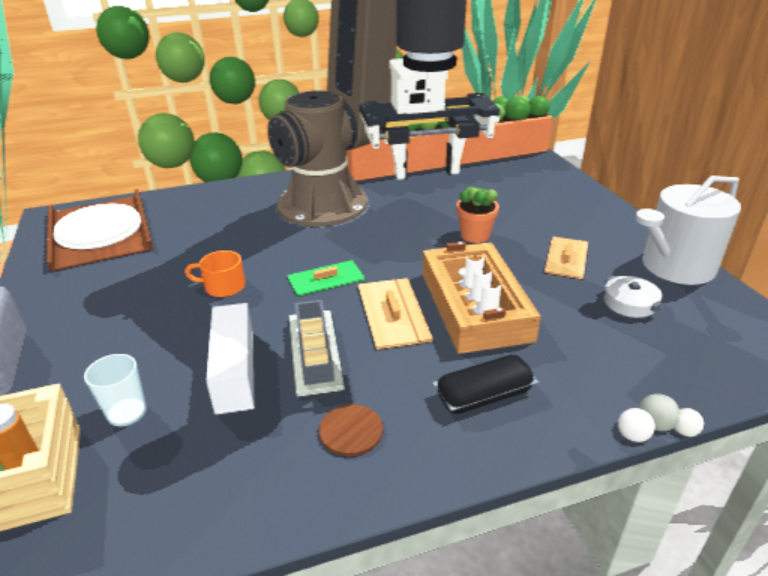

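View pics/w10.png

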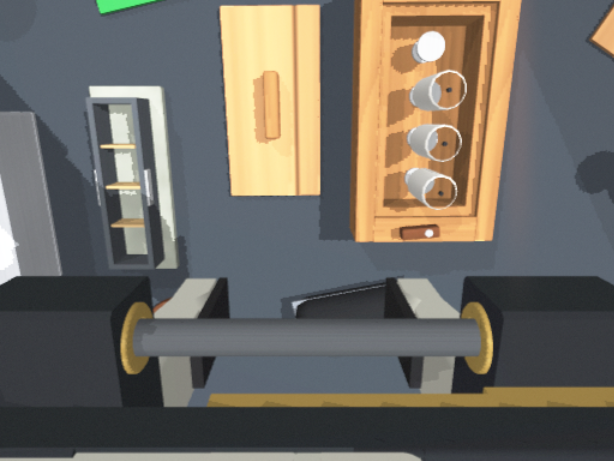

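```bash
python3 -c "
from station import arm; print(arm.job_done())"
```

```text
the job is handed in; nothing more can be done
None
```

The bench is set up and I handed the job in after about 52 s on the robot's clock; no verdict is reported.

**What I did:** I turned both buttons aside to their stops, about 94.7° from locked. I laid the cover board flat on the slate, handle up. I drew the lid straight up and stood it on the slate beside the box. The box held three candles, and each now stands on its own pedestal.

**Last checks:**
- **Candles:** all three are upright and within about 1.5 mm of their pedestal centres. Their tops measure about 101 mm above the slate, against 102 mm expected.
- **Lid, board and box:** the lid's top is at 72 mm, so it sits level on the slate. The board is flat with its handle up. The box is where it started and is now empty.
- **Bystanders:** none of them looks moved in the final picture. I did not measure their positions again.
- **Buttons:** I measured both before lifting the board. At the end I only saw in the pictures that they were still aside.

**What disagreed:**
- **Board position:** the board now reads at about (509, 23) mm instead of the (535, 12) mm where I set it down. Part of that is the board being cut off in the last wrist picture. The rest may be the knock the task warned of, since it shifted while the arm was working elsewhere. It is clear of the trough and the box.
- **First candle's grip:** the gripper had not fully closed when I began lifting, so I held that candle about 8 mm higher up its body than planned. It stayed upright and was set down normally.

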